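# Build up a porthole unit in its assembly nest

## Task

Build up the porthole unit in the assembly nest, one part at a time: first the octagonal housing with its spout lying in the saddle, then the octagonal spacer ring on the housing, then the round lens disc (domed side up) on the spacer, each lowered gently between the four posts until it sits fully down, flat and square, and then let go. The half shell has just been primed, so do not touch it, and leave the roll of tape, the glue bottle, the tin and the brush where they are.

Things in the scene. Friction and masses are not known exactly. Their poses are not given: they have to be found in the camera images.
- nest: assembly nest fixed to the bench: aluminium plate 12 mm thick, x -65 to 85, y -65 to 65 mm, four steel posts round a pocket. Origin on the pocket's axis at bench height, z up, +x (saddle side) roughly away from the robot. It stands left or right of the robot, opposite the mat. Each post has a low foot (22 mm wide, 20 mm above the bench) out to 58 mm from the axis
- seat (a point): centre of the pocket's seat, on the nest's axis, 15 mm above the bench, axes as the nest. The housing's underside rests here; the spacer's underside then lies 30 mm and the lens disc's 42 mm above it
- mouth (a point): centre of the pocket's mouth, on its axis, level with the post tops, 71 mm above the bench. Posts on the diagonals of x and y, 16 mm wide, 14 mm thick, slippery; flat inner faces 29.5 mm from the axis (59 mm apart), plumb up to 61 mm above the bench, flared out 4 mm above. Between posts the pocket is open (33 mm wide at 28 mm out): fingers gripping along the nest's y pass through its -y and +y sides
- saddle (a point): centre of the saddle, 41 mm from the axis on the nest's +x side, 28 mm above the bench: the spout's centre line passes here when the housing is home. Two dark cheeks 24 mm apart, 12 mm long, tops 30 mm above the bench
- housing: loose grey octagonal cup, 56 mm across flats, 30 mm tall, open at the top (walls 8 mm), about 85 g. Origin at the centre of its underside, z up; flats face x, y and the 45 degree directions. A round spout (15 mm, end collar 19 mm) sticks out along +x. It goes in with its axes along the nest's, spout to +x; best gripped on its -y and +y flats
- spout_tip (a point): centre of the end of the housing's spout, 48 mm from the housing's axis on its +x side, 13 mm above its underside
- spacer: loose grey octagonal ring, 56 mm across flats, 36 mm opening, 12 mm thick, about 30 g. Origin at the centre of its underside, z up; flats face x, y and the 45 degree directions, and it fits the nest in any of these eight ways
- lens: loose grey round solid disc, 56 mm in diameter, rim 10 mm thick, with a low dome on top (15 mm in all), about 35 g. Origin at the centre of its flat underside, z up. May lie at any yaw
- mat: thin black rubber mat fixed to the bench, 220 x 220 mm, 3 mm thick, on which the three parts and the tape lie in a 2 by 2 arrangement about 110 mm apart, in any order. Origin under its centre, at bench height
- shell: grey primed dome (half a prop helmet) fixed to the bench between nest and mat, 233 mm in diameter at its foot, 152 mm high. Origin at the centre of its underside, at bench height. Wet primer: not to be touched
- tape: bystander: roll of cream masking tape lying flat on the mat, 70 mm in diameter, 19 mm high. Origin at the centre of its underside
- glue: bystander: white glue bottle with a black nozzle, 40 mm in diameter, 126 mm tall, just beyond the mat. Origin at the centre of its underside
- tin: bystander: round metal tin with a paper label, 63 mm in diameter, 63 mm tall, on the robot's side of the nest. Origin at the centre of its underside
- brush: bystander: small brush, 160 mm long, lying on the bench between the shell and the robot. Origin under its middle, bristles to +x
There are look-alikes about, which are no part of the job. Leave any orange, pink or red look-alike of the housing alone.

How it is judged:
By the outcome, as a careful person would: the job done as asked, in the order asked, and still so for the second after the job is handed in, with the robot touching nothing.
It also fails if it takes over 72 s, if anything falls off the work surface, if the arm or the gripper's body presses on something with over 40 N, if the wrist force passes 120 N, or if a joint passes its speed limit or range.

## Robot

A 6-joint arm with a two-finger parallel gripper is mounted at the origin on the work surface. World frame = base frame: x ahead of the robot, y to its left, z up, the work surface at z = 0. Lengths are in m, angles in rad, forces in N, time in s.
With the tool pointing down it reaches from about 0.275 to 0.75 m from the base axis. Payload 10.2 kg.
Tool frame: the origin (TCP) lies on the centre line of the jaws, within the pads' length; the fingertips stand 17 mm ahead of it and the grasp point (between the pads) lies 2 mm behind it; z points along the fingers, y is the line along which they close (so a half turn about z gives the same grasp; the last joint's range is limited). The gripper opens to 85 mm and grips with 20 to 120 N. Pads are 22 mm wide; open, the fingers measure 114 mm over their backs; the gripper's body (76 mm by 85 mm) begins 54 mm behind the grasp point. The pads swing forward as they close: fully open they stand 13 mm farther back than shut.
Start: joints at [-1.481, 0.313, 1.498, -0, 1.331, -0.223], TCP at [0.162, -0.5, 0.228] pointing down, gripper open.
Joint ranges: [-2.94, 2.94], [-0.97, 2.17], [0.19, 2.56], [-1.23, 4.37], [0.02, 3.11], [-2.88, 2.88]. Speed limits (rad/s): [2.39, 2.39, 3.01, 3.14, 3.14, 3.14].

## Interface

Orientations are given as a unit quaternion [w, x, y, z].
In Python, from workcell import arm gives the robot as it stands. Calls block until the motion is done:
- arm.move_ptp(position, orientation): joint-space move of the TCP to a pose.
- arm.move_straight(position, rotation=None, vel=0.15): straight line of the TCP; rotation=None keeps the orientation; vel is the mean speed in m/s.
- arm.move_joints(angles): joint-space move.
- arm.gripper_to(opening, squeeze=None): opening from 0.0 (shut) to 1.0 (fully open); squeeze is the grip in N (None keeps the last); returns when the fingers have stopped.
- arm.pause(seconds).
- arm.inverse_kinematics(position, orientation): joint angles nearest the present ones, or None.
- arm.read_camera(name): name is "scene" or "top" or "wrist"; returns a dict with "pixels" (400x640x3 uint8, blue, green, red), "mtx" (3x3 intrinsics, pixels), "distortion" ([k1, k2, p1, p2, k3] as OpenCV has them; the pictures are not rectified), "eye" and "attitude" of the camera in the world. Camera axes: x right, y up, looking along -z (the intrinsics and any distortion apply to the point x, -y, -z); pixel columns grow to the right and rows downward; lengths in m; the calibration is good to about 2 mm. A picture is of the moment at which its call begins. There is no depth.
A pose or a line that the arm cannot do raises arm.IKError and nothing moves.
- arm.hand_in(): hands the job in; it is judged then, once.
Trained networks look in the newest picture that a camera, given by its name, has taken for a name from the list of things; names that differ only in an ending like _2 or _b are one class to them, and where a whole thing is asked for, a point or a joint stands for the part that bears it (a point fixed in the world has none). Each returns a list of dicts, best first, with "confidence" (0 to 1); they miss things now and then, are a little off and sometimes report something else, mostly with a low value. They report only what shows in the picture. A call takes as long as a camera call. They do not tell look-alikes from the thing itself.
- arm.recognise(camera, query): "pixel" ([row, column] in pixels, amid what is visible of it).
- arm.cut_out(camera, query): "mask" (400x640 bool, what is visible of it) and "pixel" ([row, column] in pixels, amid what is visible of it).
- arm.mark_of(camera, query): "pixel" ([row, column] in pixels: a listed point, or the origin of a listed thing).
Readings, each from a call of its own:
- arm.current_time(): time.
- arm.current_joints(): joint angles.
- arm.current_qvel(): joint speeds.
- arm.current_joint_efforts(): joint torques, N m.
- arm.current_tool_pos(): TCP position.
- arm.current_eef_rot(): TCP orientation.
- arm.current_contact_force(): force on the tool from outside, world axes, zero at the start.
- arm.current_wrist_torque(): the same for the moment, N m.
- arm.current_width(): opening from 0.0 (shut) to 1.0 (fully open).
- arm.current_grip_force(): force on a finger pad.
Only numpy, scipy, OpenCV 4.12 (cv2) and the standard library are available. Lean on these libraries where they do the work, as an engineer would, in place of code of your own. Each camera call takes 0.05 s, during which the arm holds its last target. There are 200 camera calls.

## Working session

There is one attempt and no reset: what is moved stays moved. The work goes in short steps, each a Python script; the robot and the scene stay as the last script left them, time stands still between calls to the robot, and variables do not carry over. Pictures are saved under pics/ and viewed, at most 10 in all, crops included, and the job is handed in when it is done.

```bash
mkdir -p pics; cat > h.py <<'E'
import numpy as np, cv2
from scipy.spatial.transform import Rotation as R
from workcell import arm
def att(a):
    a=np.array(a,float)
    return a if a.shape==(3,3) else R.from_quat(a[[1,2,3,0]]).as_matrix()
def ray(c,px):
    p=cv2.undistortPoints(np.array([[[px[1],px[0]]]],float),np.array(c["mtx"]),np.array(c["distortion"]))[0,0]
    return np.array(c["eye"]),att(c["attitude"])@np.array([p[0],-p[1],-1])
def at_z(c,px,z):
    e,d=ray(c,px); return e+d*(z-e[2])/d[2]
def proj(c,P):
    q=(np.atleast_2d(P)-np.array(c["eye"]))@att(c["attitude"])
    q=q*[1,-1,-1]
    return cv2.projectPoints(q,np.zeros(3),np.zeros(3),np.array(c["mtx"]),np.array(c["distortion"]))[0][:,0,::-1]
def quat(yaw): # tool down, tool y (closing) axis at world angle yaw
    y=np.array([np.cos(yaw),np.sin(yaw),0]);z=np.array([0,0,-1.]);x=np.cross(y,z)
    q=R.from_matrix(np.c_[x,y,z]).as_quat(); return q[[3,0,1,2]]
E
python3 - <<'E'
from h import *
for n in("scene","top"):
    c=arm.read_camera(n); cv2.imwrite(f"pics/{n}0.png",c["pixels"])
    print(n,np.round(c["eye"],3))
    Z=dict(nest=0,seat=.015,mouth=.071,saddle=.028,housing=.003,spout_tip=.016,spacer=.003,lens=.003,mat=0,shell=0,tape=.003,tin=0,glue=0,brush=0)
    for k,z in Z.items():
        for d in arm.mark_of(n,k)[:3]: print(k,round(d["confidence"],2),np.round(d["pixel"],1),np.round(at_z(c,d["pixel"],z),4))
print(arm.current_time(),arm.current_eef_rot())
E
```

```text
scene [ 1.341 -0.39   1.022]
nest 0.7 [250.5 204. ] [ 0.5038 -0.3223  0.    ]
seat 0.83 [244.8 204.7] [ 0.4969 -0.3153  0.015 ]
mouth 0.67 [232.4 197.6] [ 0.4921 -0.3241  0.071 ]
saddle 0.68 [256.9 205. ] [ 0.5497 -0.3283  0.028 ]
housing 0.92 [222.3 437.5] [0.7285 0.3558 0.003 ]
housing 0.79 [200.1 375.7] [0.5598 0.2349 0.003 ]
housing 0.68 [178.9 444.1] [0.5805 0.5007 0.003 ]
spout_tip 0.83 [187.5 454.5] [0.6392 0.4939 0.016 ]
spout_tip 0.71 [251.6 433.3] [0.8209 0.2646 0.016 ]
spout_tip 0.66 [203.4 373.2] [0.5785 0.2118 0.016 ]
spacer 0.6 [180.5 354.1] [0.448 0.219 0.003]
lens 0.53 [169.6 383.2] [0.4461 0.3386 0.003 ]
mat 0.78 [183.1 377.9] [0.4929 0.2868 0.    ]
mat 0.45 [248.4 204.7] [ 0.4973 -0.3182  0.    ]
shell 0.96 [240.4 318.5] [ 0.6218 -0.0072  0.    ]
shell 0.53 [203.7 373.3] [0.5677 0.221  0.    ]
shell 0.25 [195.2 373.3] [0.5348 0.2418 0.    ]
tape 0.59 [183.9 400.5] [0.5332 0.3515 0.003 ]
tin 0.9 [222.5 187.7] [ 0.3764 -0.3349  0.    ]
glue 0.79 [216.  402.7] [0.6553 0.2756 0.    ]
brush 0.56 [187.6 292.7] [0.3826 0.0191 0.    ]
top [0.356 0.08  0.967]
nest 0.88 [217.
[... 392 characters left out ...]
ip 0.78 [206.6 267.7] [0.5853 0.209  0.016 ]
spout_tip 0.75 [187.3 207.5] [0.6557 0.3644 0.016 ]
spout_tip 0.71 [311.7 280.5] [0.317  0.1981 0.016 ]
spacer 0.55 [257.4 264.9] [0.4553 0.2283 0.003 ]
lens 0.48 [278.3 350.1] [0.3785 0.0167 0.003 ]
lens 0.39 [258.5 265.9] [0.4522 0.2259 0.003 ]
mat 0.61 [262.7 482.2] [ 0.3795 -0.3266  0.    ]
mat 0.59 [247.3 239.9] [0.4889 0.2915 0.    ]
shell 0.75 [187.3 349.8] [ 0.6176 -0.0131  0.    ]
shell 0.54 [217.  468.7] [ 0.5014 -0.3157  0.    ]
tape 0.72 [229.6 215.3] [0.5421 0.3524 0.003 ]
glue 0.73 [184.6 248.6] [0.6558 0.258  0.    ]
brush 0.69 [279.9 351.3] [0.3742 0.0139 0.    ]
1.5 [-3.49619882e-05  9.87797314e-01  1.55744873e-01  1.05780955e-05]
```

View pics/top0.png

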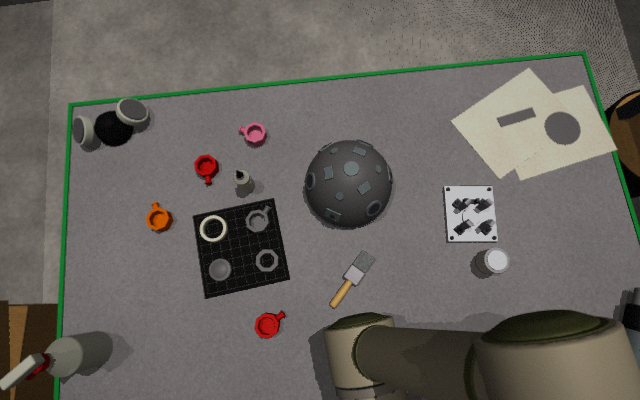

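View pics/scene0.png

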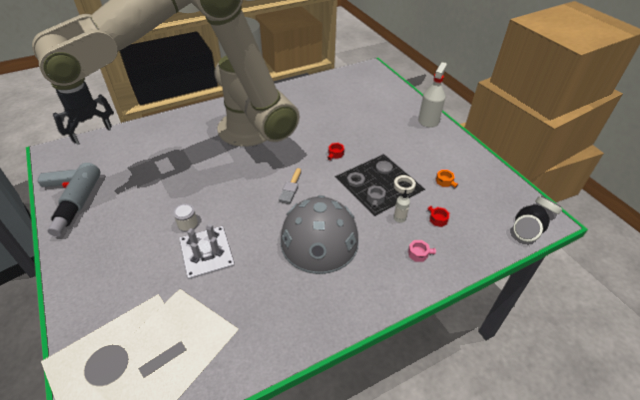

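Top view: the grey housing is at (222,256) with its spout toward (207,268). The spacer is at (260,267), the lens at (269,219), the tape at (229,213) and the nest at (214,470). The coloured cups are the look-alikes. Next I take wrist views for precision.

```bash
python3 - <<'E'
from h import *
def look(tag,pos,yaw,Z):
    arm.move_ptp(pos,quat(yaw)); arm.pause(.15)
    c=arm.read_camera("wrist"); cv2.imwrite(f"pics/w_{tag}.png",c["pixels"])
    np.savez(f"{tag}.npz",pixels=c["pixels"],mtx=c["mtx"],distortion=c["distortion"],eye=c["eye"],attitude=c["attitude"])
    print(tag,np.round(c["eye"],3),np.round(att(c["attitude"])[:,2],2),arm.current_time(),np.round(arm.current_joints(),2))
    for k,z in Z.items():
        for d in arm.mark_of("wrist",k)[:3]: print(k,round(d["confidence"],2),np.round(d["pixel"],1),np.round(at_z(c,d["pixel"],z),4))
look("nest",[.45,-.32,.33],-np.pi/2,dict(nest=0,seat=.015,mouth=.071,saddle=.028))
look("mat",[.44,.29,.36],np.pi/2,dict(housing=.003,spout_tip=.016,spacer=.003,lens=.003,tape=.003,mat=0))
E
python3 -c "
import cv2;cv2.imwrite('pics/both.png',cv2.vconcat([cv2.imread('pics/w_nest.png'),cv2.imread('pics/w_mat.png')])[:, :])
i=cv2.imread('pics/both.png');cv2.imwrite('pics/both.png',cv2.resize(i,(480,600)))"
```

```text
nest [ 0.53  -0.32   0.476] [ 0.32 -0.    0.95] 3.0333 [-0.83  0.33  1.22 -0.    1.6   0.74]
nest 0.95 [104.9 322.9] [ 0.5026 -0.3205  0.    ]
seat 0.76 [107.9 318.3] [ 0.4998 -0.3146  0.015 ]
mouth 0.61 [112.9 319.8] [ 0.4979 -0.3169  0.071 ]
saddle 0.78 [ 71.  322.2] [ 0.5445 -0.3197  0.028 ]
mat [0.356 0.291 0.506] [-0.32  0.    0.95] 5.6167 [ 0.36  0.26  1.22 -0.    1.65 -1.21]
housing 0.97 [234.5 448.3] [0.5845 0.4909 0.003 ]
housing 0.9 [304.8 367.8] [0.7157 0.3679 0.003 ]
housing 0.75 [340.9 289. ] [0.7925 0.2303 0.003 ]
spout_tip 0.98 [ 53. 247.] [0.3174 0.1915 0.016 ]
spout_tip 0.96 [355.4 311.4] [0.8134 0.2706 0.016 ]
spout_tip 0.95 [261.2 456.2] [0.6254 0.5043 0.016 ]
spacer 0.84 [148.8 276.3] [0.4474 0.2234 0.003 ]
lens 0.75 [138.5 357.1] [0.4326 0.3406 0.003 ]
lens 0.26 [235.3 268.7] [0.5851 0.2054 0.003 ]
tape 0.89 [211.8 367.2] [0.5456 0.3596 0.003 ]
mat 0.79 [176.  325.9] [0.4892 0.2958 0.    ]
mat 0.21 [235.7 267.8] [0.5872 0.2034 0.    ]
```

View pics/w_mat.png

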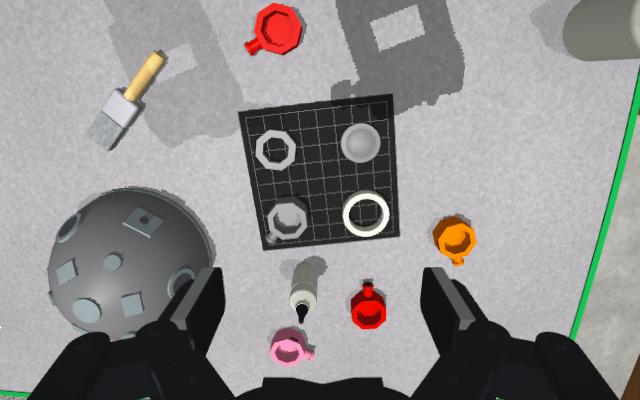

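View pics/w_nest.png

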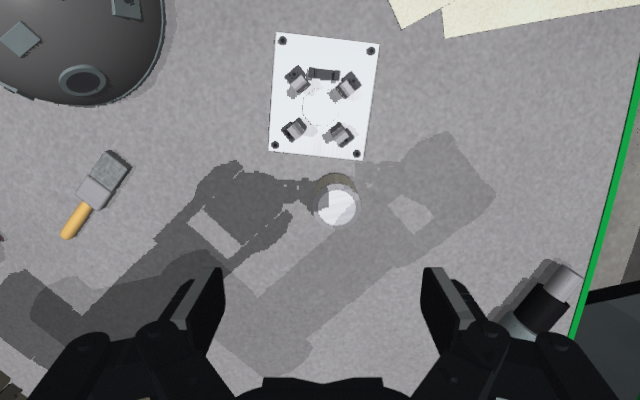

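The wrist view of the mat shows the spacer at (150,276), the lens at (143,360), the housing at (218,288) with its spout to the lower left, and the tape at (214,366). In the nest view the plate is centred near (97,323). Next I fit the models to the images and check fingertip depth.

```bash
cat > fit.py <<'E'
from h import *
from scipy.optimize import minimize
def ring(r,z,n,ph=0,cx=0):
    a=np.arange(n)*2*np.pi/n+ph; return np.c_[cx+r*np.cos(a),r*np.sin(a),np.full(n,z)]
ro=.028/np.cos(np.pi/8)
def cyl(r,x0,x1,z):
    a=np.arange(24)*np.pi/12
    return np.r_[np.c_[np.full(24,x0),r*np.cos(a),z+r*np.sin(a)],np.c_[np.full(24,x1),r*np.cos(a),z+r*np.sin(a)]]
M=dict(housing=[np.r_[ring(ro,0,8,np.pi/8),ring(ro,.03,8,np.pi/8)],cyl(.0075,.02,.048,.013),cyl(.0095,.044,.048,.013)],
 spacer=[np.r_[ring(ro,0,8,np.pi/8),ring(ro,.012,8,np.pi/8)]],
 lens=[np.r_[ring(.028,0,48),ring(.028,.01,48),ring(.014,.0138,24)]],
 plate=[np.array([[x,y,.012] for x in(-.065,.085) for y in(-.065,.065)])])
def sil(name,p,z,c,S=4):
    T=R.from_euler('z',p[2]).as_matrix(); im=np.zeros((400*S//1,640*S),np.uint8)
    for h in M[name]:
        uv=proj(c,h@T.T+[p[0],p[1],z])[:,::-1]
        hull=cv2.convexHull(uv.astype(np.float32))
        cv2.fillConvexPoly(im,np.round((hull+.5)*S*16-8).astype(np.int32),1,shift=4)
    return im
def fill(mask):
    cs,_=cv2.findContours(mask.astype(np.uint8),cv2.RETR_EXTERNAL,cv2.CHAIN_APPROX_NONE)
    o=np.zeros(mask.shape,np.uint8); cv2.drawContours(o,[max(cs,key=cv2.contourArea)],-1,1,-1); return o
def fit(name,views,p0,z,S=4):
    ms=[cv2.resize(fill(m),None,fx=S,fy=S,interpolation=cv2.INTER_NEAREST) for _,m in views]
    def cost(p):
        v=0
        for (c,_),m in zip(views,ms):
            s=sil(name,p,z,c,S); v+=1-(s&m).sum()/(s|m).sum()
        return v/len(views)
    best=None
    sx=np.array(p0)+np.array([[0,0,0],[.006,0,.1],[0,.006,-.1],[-.005,-.005,.2]])
    r=minimize(cost,p0,method='Nelder-Mead',options=dict(initial_simplex=sx,xatol=2e-4,fatol=1e-4,maxiter=150))
    return r.x,r.fun
def pick(cam,c,name,xy,z):
    t=proj(c,[xy[0],xy[1],z])[0]
    L=[d for d in arm.cut_out(cam,name) if np.hypot(*(np.array(d["pixel"])-t))<25]
    return L[0]["mask"] if L else None
E
python3 - <<'E'
from fit import *
P0=dict(housing=([.553,.242,-.785],.003),spacer=([.4505,.225,.1],.003),lens=([.435,.34,0],.003))
ct=arm.read_camera("top"); cs=arm.read_camera("scene"); cw=arm.read_camera("wrist")
for k,(p,z) in P0.items():
    V=[]
    for n,c in(("top",ct),("scene",cs),("wrist",cw)):
        m=pick(n,c,k,p,z+.008)
        if m is None: print(k,n,"none"); continue
        r,f=fit(k,[(c,m)],p,z); print(k,n,np.round(r,4),round(f,3),m.sum())
nz=dict(np.load("nest.npz"))
for n,c in(("top",ct),("scene",cs),("nest",nz)):
    g=c["pixels"].min(2); ctr=proj(c,[.51,-.32,.012])[0].astype(int)
    m=(g>175).astype(np.uint8); q=np.zeros_like(m); cv2.circle(q,(int(ctr[1]),int(ctr[0])),75 if n=="nest" else 50,1,-1); m=cv2.morphologyEx(m*q,cv2.MORPH_OPEN,np.ones((3,3)))
    cl=max(cv2.findContours(m,0,cv2.CHAIN_APPROX_NONE)[0],key=cv2.contourArea); h=cv2.fillConvexPoly(np.zeros_like(m),cv2.convexHull(cl),1)
    r,f=fit("plate",[(c,h)],[.5,-.32,-.05],0); print("plate",n,np.round(r,4),round(f,3))
# fingertips
A=att(cw["attitude"]); T=R.from_quat(np.array(arm.current_eef_rot())[[1,2,3,0]]).as_matrix(); tp=np.array(arm.current_tool_pos())
for px in([268,224],[268,421]):
    e,d=ray(cw,px); e=T.T@(e-tp); d=T.T@d; 
    for y in(.0425,): s=(np.sign(d[1])*y-e[1])/d[1]; print("tip in tool",np.round(e+d*s,4))
print(arm.current_time())
E
```

```text
housing top [ 0.5491  0.2391 -0.7035] 0.067 488
housing scene none
housing wrist [ 0.5492  0.2383 -0.679 ] 0.029 1485
spacer top [ 0.4478  0.2238 -0.0767] 0.043 270
spacer scene [0.448  0.2271 0.0416] 0.071 183
spacer wrist [ 0.4476  0.2233 -0.1269] 0.026 851
lens top [ 0.437   0.3441 -0.0626] 0.044 405
lens scene [ 0.4358  0.3454 -0.1022] 0.089 161
lens wrist [ 0.4375  0.3446 -0.074 ] 0.033 1235
plate top [ 0.5013 -0.3162 -0.1135] 0.062
plate scene [ 0.5054 -0.3173 -0.111 ] 0.084
plate nest [ 0.5008 -0.3171 -0.1071] 0.021
tip in tool [ 0.0068 -0.0425 -0.0109]
tip in tool [ 0.0105  0.0425 -0.0174]
6.5167
```

```bash
python3 - <<'E'
from fit import *
x,y,w=.5492,.2385,-.685
q=quat(w+np.pi/2)
arm.move_ptp([x,y,.13],q); arm.move_straight([x,y,.021],vel=.12)
arm.gripper_to(0,40); print(arm.current_width(),arm.current_grip_force(),arm.current_contact_force())
arm.move_straight([x,y,.26],vel=.25)
arm.pause(.1);print(arm.current_width(),arm.current_time())
c=arm.read_camera("wrist"); cv2.imwrite("pics/held1.png",c["pixels"])
L=arm.cut_out("wrist","housing"); print([(d["confidence"],d["pixel"],d["mask"].sum()) for d in L])
for k in("spout_tip","housing"): print(k,[(d["confidence"],d["pixel"]) for d in arm.mark_of("wrist",k)])
R0=R.from_euler('z',w).as_matrix(); P=np.array([[.048,0,.013],[0,0,0],[0,0,.03]])@R0.T+[x,y,.242]
print(proj(c,P))
E
```

```text
0.6361577297587468 42.0659223664552 [-1.81743772  0.16460175  5.88425224]
0.6301917347932805 10.2083
[(0.95, [198.9, 490.4], np.int64(2523)), (0.9, [299.5, 450.7], np.int64(847)), (0.82, [270.9, 322.4], np.int64(14423)), (0.8, [11.1, 151.6], np.int64(373)), (0.7, [18.6, 332.5], np.int64(2036)), (0.67, [38.4, 532.7], np.int64(3443))]
spout_tip [(0.95, [65.1, 562.9]), (0.81, [18.9, 144.1]), (0.61, [338.3, 321.3]), (0.55, [173.8, 470.2]), (0.55, [295.8, 469.8])]
housing [(0.97, [254.1, 323.1]), (0.94, [197.8, 487.4]), (0.91, [300.1, 432.5]), (0.81, [39.8, 523.2])]
[[345.58368565 323.52445221]
 [254.13884494 323.58968268]
 [285.82422871 323.68358482]]
```

View pics/held1.png

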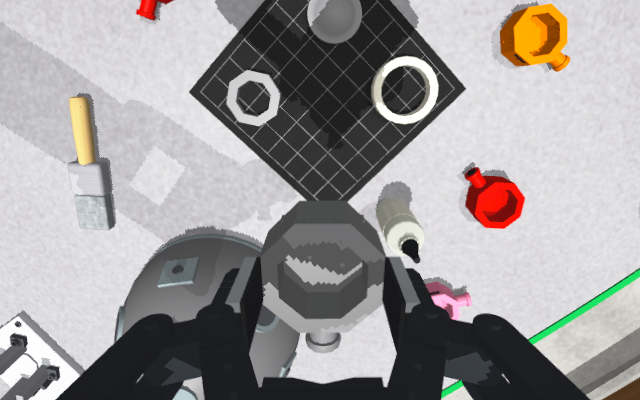

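The housing is held square: its origin shows at (254,323) against a predicted (254,323.6), and the spout points down the image as expected. On to the nest.

```bash
cat > place.py <<'E'
from fit import *
NX,NY,NW=.501,-.3168,-.108
def down(z,vel=.03):
    arm.move_straight([NX,NY,z],vel=vel); print(z,np.round(arm.current_tool_pos(),4),np.round(arm.current_contact_force(),1),round(arm.current_width(),3),round(arm.current_time(),2))
E
python3 - <<'E'
from place import *
arm.move_ptp([NX,NY,.26],quat(NW+np.pi/2))
arm.move_straight([NX,NY,.105],vel=.25); down(.094); 
c=arm.read_camera("wrist"); cv2.imwrite("pics/held2.png",c["pixels"])
E
```

```text
0.094 [ 0.501  -0.3168  0.094 ] [ 0.4 -1.  -0.4] 0.632 13.7
```

View pics/held2.png

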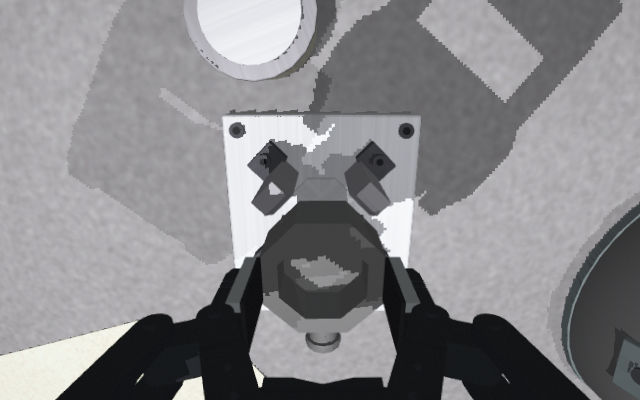

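The plate's rear edge is level from column 223 to 421, and the housing is centred at about column 322. I'll verify the plate corners against the model and then lower.

```bash
python3 - <<'E'
from place import *
c=arm.read_camera("wrist")
T=R.from_euler('z',NW).as_matrix()
print(proj(c,np.array([[-.065,.065,.012],[-.065,-.065,.012]])@T.T+[NX,NY,0]))
for z in(.075,.06,.048,.04,.036,.0345,.0335): down(z)
E
```

```text
[[114.78101166 422.13782887]
 [114.83214738 220.32839167]]
0.075 [ 0.501  -0.3168  0.0751] [ 0.5  0.5 -1.2] 0.64 14.58
0.06 [ 0.501  -0.3168  0.06  ] [-0.7 -0.2 -0.6] 0.631 15.23
0.048 [ 0.501  -0.3168  0.0479] [-0.4 -1.3 -0.9] 0.634 15.78
0.04 [ 0.5009 -0.3168  0.0398] [ 0.5 -1.  -0.7] 0.635 16.2
0.036 [ 0.501  -0.3168  0.0358] [ 0.4 -0.4 -0.9] 0.632 16.48
0.0345 [ 0.501  -0.3168  0.0344] [ 1.6  0.1 -1.1] 0.636 16.73
0.0335 [ 0.5011 -0.3169  0.0339] [-1.2  0.1  3.9] 0.637 16.98
```

```bash
python3 - <<'E'
from place import *
down(.0332)
arm.gripper_to(.85); arm.pause(.2); print(arm.current_contact_force())
arm.move_straight([NX,NY,.25],vel=.25)
c=arm.read_camera("wrist"); cv2.imwrite("pics/n1.png",c["pixels"])
m=pick("wrist",c,"housing",[NX,NY],.03)
if m is not None: print("housing",fit("housing",[(c,m)],[NX,NY,NW],.015),[d["pixel"] for d in arm.mark_of("wrist","housing")],proj(c,[NX,NY,.015]))
x,y,w=.4477,.2235,-.12
arm.move_ptp([x,y,.2],quat(w+np.pi/2)); arm.pause(.1)
c=arm.read_camera("wrist"); cv2.imwrite("pics/s1.png",c["pixels"])
m=pick("wrist",c,"spacer",[x,y],.01)
if m is not None: print("spacer",m.sum(),fit("spacer",[(c,m)],[x,y,w],.003))
print(arm.current_time())
E
python3 -c "
import cv2;cv2.imwrite('pics/n1s1.png',cv2.resize(cv2.vconcat([cv2.imread('pics/n1.png')[150:],cv2.imread('pics/s1.png')[100:]]),(640,550)))"; ls pics; ls pics/n1s1.png
```

```text
0.0332 [ 0.5011 -0.3169  0.0339] [-2.1  0.9  7.5] 0.636 17.23
[-0.33534097 -1.26778762 -0.84282293]
housing (array([ 0.50108303, -0.31594199, -0.11695712]), np.float64(0.05297157622739013)) [[163.7, 320.4]] [[163.14788514 321.07683367]]
spacer 1821 (array([ 0.44718539,  0.22357137, -0.1121035 ]), np.float64(0.024258336699430005))
21.0917
both.png
held1.png
held2.png
n1.png
n1s1.png
s1.png
scene0.png
top0.png
w_mat.png
w_nest.png
pics/n1s1.png
```

View pics/n1s1.png

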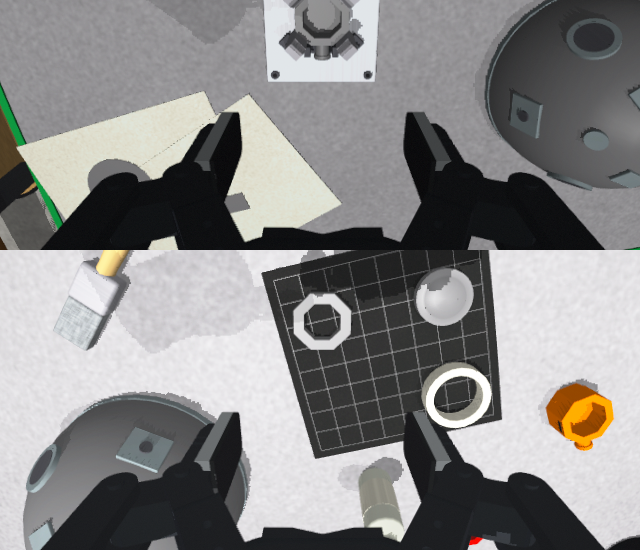

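The housing is home with its spout in the saddle (top panel, near (40,320)). The spacer is clear to grasp. I'll feel for the mat with the fingertips to set grip depth.

```bash
cat > grab.py <<'E'
from place import *
def grab(x,y,yaw,z0=.021,zmin=.011):
    q=quat(yaw); arm.gripper_to(.74)
    arm.move_ptp([x,y,.1],q); arm.move_straight([x,y,z0+.004],vel=.12)
    arm.pause(.1); f0=arm.current_contact_force()[2]; z=z0
    while True:
        arm.move_straight([x,y,z],vel=.03); f=arm.current_contact_force()[2]-f0
        print(round(z,4),round(f,1),end="; ")
        if f>3.5 or z<=zmin: break
        z-=.002
    touched=f>3.5
    zg=z+.003 if touched else z
    arm.move_straight([x,y,zg],vel=.05)
    arm.gripper_to(0,30); zr=arm.current_tool_pos()[2]
    print("\ngrip",zg,zr,arm.current_width(),arm.current_grip_force(),np.round(arm.current_contact_force(),1))
    arm.move_straight([x,y,.26],vel=.25); print(arm.current_width(),arm.current_time())
    return zg,zr
E
python3 - <<'E'
from grab import *
x,y,w=.4473,.2236,-.113
zg,zr=grab(x,y,w+np.pi/2)
arm.pause(.1); c=arm.read_camera("wrist"); cv2.imwrite("pics/held3.png",c["pixels"])
print(proj(c,[x,y,.263-zg]),[(d["confidence"],d["pixel"]) for d in arm.mark_of("wrist","spacer")])
E
```

```text
0.021 -1.3; 0.019 -1.4; 0.017 -2.0; 0.015 -1.2; 0.013 -1.0; 0.011 -1.4; 0.009 -2.1; 
grip 0.009000000000000001 0.011526818521720023 -0.003372056155405403 8.678153743967414 [ 1.  10.1 16.9]
0.0008835070757024309 26.5083
[[265.35582554 321.11541975]] [(0.88, [159.1, 309.8])]
```

View pics/held3.png

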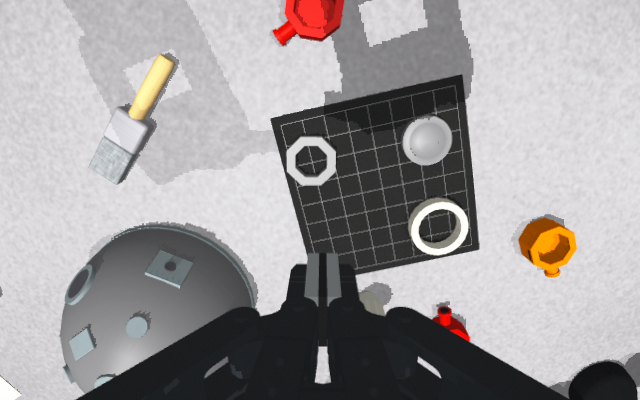

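The grip slipped over the spacer: the fingers are shut, and the spacer still lies on the mat at (160,311). I'll work out where the fingertips actually stand from the pictures.

```bash
python3 - <<'E'
from fit import *
c=arm.read_camera("wrist"); T=R.from_quat(np.array(arm.current_eef_rot())[[1,2,3,0]]).as_matrix(); tp=np.array(arm.current_tool_pos())
print("cam in tool",np.round(T.T@(np.array(c["eye"])-tp),4))
for px,y in(([262,240],-.036),([262,404],.036),([268,224],-.0425),([258,260],-.028),([258,384],.028)):
    e,d=ray(c,px); e=T.T@(e-tp); d=T.T@d; print(px,np.round(e+d*(y-e[1])/d[1],4))
for z in(.017,.01,.004,0,-.006,-.012): 
    print(z,[np.round(proj(c,tp+T@np.array([x,y,z]))[0],0) for x in(-.011,.011) for y in(-.0425,-.028,0)])
for n in("top","wrist"):
    c=arm.read_camera(n)
    for k,p in(("spacer",[.4473,.2236,-.11]),("lens",[.4373,.3445,0])):
        m=pick(n,c,k,p,.01)
        if m is not None: print(n,k,fit(k,[(c,m)],p,.003))
for g in(.64,):
    arm.gripper_to(g); c=arm.read_camera("wrist"); cv2.imwrite("pics/g.png",cv2.resize(c["pixels"][220:380,180:460],None,fx=2.5,fy=2.5))
print(arm.current_time())
E
```

```text
cam in tool [ 0.0844  0.0008 -0.1457]
[262, 240] [ 0.0087 -0.036  -0.0083]
[262, 404] [ 0.0112  0.036  -0.0128]
[268, 224] [ 0.0074 -0.0425 -0.0114]
[258, 260] [ 0.0078 -0.028  -0.0028]
[258, 384] [ 0.011   0.028  -0.0088]
0.017 [array([272., 241.]), array([272., 268.]), array([272., 321.]), array([234., 238.]), array([234., 266.]), array([234., 321.])]
0.01 [array([279., 238.]), array([279., 266.]), array([279., 321.]), array([240., 235.]), array([240., 264.]), array([240., 321.])]
0.004 [array([285., 236.]), array([285., 265.]), array([285., 321.]), array([245., 232.]), array([245., 262.]), array([245., 321.])]
0 [array([289., 234.]), array([290., 263.]), array([290., 321.]), array([249., 230.]), array([249., 261.]), array([249., 321.])]
-0.006 [array([296., 231.]), array([297., 261.]), array([297., 321.]), array([255., 226.]), array([255., 258.]), array([255., 321.])]
-0.012 [array([304., 228.]), array([304., 259.]), array([305., 321.]), array([261., 223.]), array([262., 256.]), array([262., 321.])]
top spacer (array([0.44550184, 0.19924111, 0.56923411]), np.float64(0.6702503681885126))
top lens (array([ 0.43554238,  0.34577803, -0.02613896]), np.float64(0.2919741002861015))
wrist spacer (array([ 0.446322  ,  0.21113139, -0.11317073]), np.float64(0.01569404235867744))
wrist lens (array([0.43740855, 0.3437267 , 0.04936825]), np.float64(0.02802818201396795))
27.6667
```

View pics/g.png

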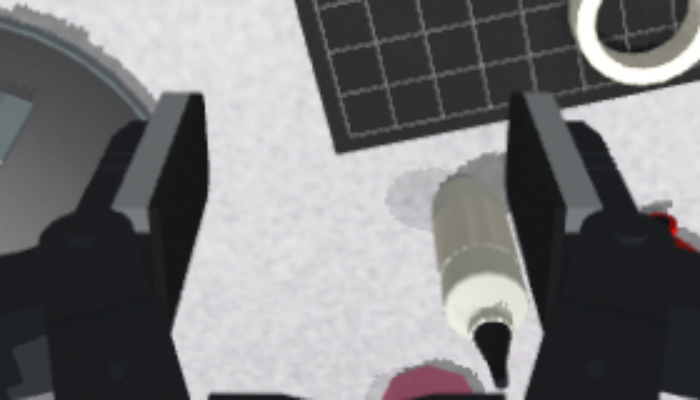

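At this opening the fingertips stand about 6 mm behind the TCP. The spacer slid 12 mm to (0.4463, 0.2111) and still lies flat, so I'll retry deeper.

```bash
cat > grab.py <<'E'
from place import *
def grab(x,y,yaw,z0,zmin):
    q=quat(yaw); arm.gripper_to(.74)
    arm.move_ptp([x,y,.07],q); arm.move_straight([x,y,z0],vel=.1)
    arm.pause(.1); f0=arm.current_contact_force()[2]; z=z0; f=0
    while f<3.5 and z>zmin:
        z-=.001; arm.move_straight([x,y,z],vel=.02); f=arm.current_contact_force()[2]-f0
        print(round(z,4),round(f,1),end="; ")
    return z,f
def close(x,y,zg,sq=30):
    arm.move_straight([x,y,zg],vel=.05)
    arm.gripper_to(0,sq); print("\ngrip",zg,arm.current_tool_pos()[2],arm.current_width(),arm.current_grip_force(),np.round(arm.current_contact_force(),1),arm.current_time())
E
python3 - <<'E'
from grab import *
x,y,w=.4463,.2112,-.113
z,f=grab(x,y,w+np.pi/2,.006,-.007)
if z<.002:
    close(x,y,z+.003 if f>=3.5 else z)
    if arm.current_width()>.5:
        arm.move_straight([x,y,.1],vel=.15); print(arm.current_width(),arm.current_time())
        arm.pause(.1)
        c=arm.read_camera("wrist"); cv2.imwrite("pics/held4.png",c["pixels"])
        print([(d["confidence"],d["pixel"]) for d in arm.mark_of("wrist","spacer")])
        for zz in(.1,.11,.12): print(proj(c,[x,y,zz]))
E
```

```text
0.005 -0.3; 0.004 -0.1; 0.003 -0.7; 0.002 -0.4; 0.001 0.0; 0.0 -0.3; -0.001 0.3; -0.002 -0.5; -0.003 0.5; -0.004 -0.5; -0.005 0.1; -0.006 0.1; -0.007 11.9; 
grip -0.004 -0.003924037019452424 0.6455786189758042 32.245348517317325 [-2.  -0.4  4.5] 33.3167
0.6463844972285744 34.1583
[]
[[271.56680506 321.09287171]]
[[283.00691569 321.00139241]]
[[295.8964713  320.89843104]]
```

```bash
python3 - <<'E'
from place import *
x,y=.4463,.2112
arm.move_straight([x,y,.23],vel=.3)
arm.move_ptp([NX,NY,.23],quat(NW+np.pi/2))
arm.move_straight([NX,NY,.09],vel=.25)
c=arm.read_camera("wrist"); cv2.imwrite("pics/held5.png",c["pixels"])
for d in arm.cut_out("wrist","spacer")[:2]: print(d["confidence"],d["pixel"],d["mask"].sum(),fit("spacer",[(c,d["mask"])],[NX,NY,NW],.097))
down(.068)
for z in(.058,.048,.042,.040,.039): down(z)
E
```

```text
0.62 [312.8, 319.8] 10012 (array([ 0.50201982, -0.31637728, -0.10753858]), np.float64(0.016921748396935388))
0.068 [ 0.5011 -0.3169  0.0682] [-0.1  0.7  0.7] 0.647 38.55
0.058 [ 0.501  -0.3168  0.0578] [ 0.1 -0.7 -0.4] 0.651 39.03
0.048 [ 0.501  -0.3168  0.0478] [ 0.  -0.4  0.1] 0.649 39.52
0.042 [ 0.5009 -0.3167  0.0418] [ 0.5 -0.4 -0.4] 0.647 39.87
0.04 [ 0.501  -0.3168  0.0399] [0.  0.5 0.5] 0.646 40.12
0.039 [ 0.501  -0.3168  0.039 ] [-0.6 -0.5  0.5] 0.647 40.37
```

```bash
python3 - <<'E'
from grab import *
down(.0382); down(.0377)
arm.gripper_to(.85); arm.pause(.1)
arm.move_straight([NX,NY,.23],vel=.3)
c=arm.read_camera("wrist"); cv2.imwrite("pics/n2.png",c["pixels"])
m=pick("wrist",c,"spacer",[NX,NY],.05)
if m is not None: print("spacer",fit("spacer",[(c,m)],[NX,NY,NW],.045))
x,y=.4374,.3441; w=np.pi/2
arm.move_ptp([x,y,.2],quat(w)); arm.pause(.1)
c=arm.read_camera("wrist"); m=pick("wrist",c,"lens",[x,y],.01)
if m is not None:
    r,f=fit("lens",[(c,m)],[x,y,0],.003); print("lens",r,f,m.sum())
    if f<.05 and np.hypot(r[0]-x,r[1]-y)<.003: x,y=r[:2]
z,f=grab(x,y,w,.001,-.0035)
if f<3.5:
    close(x,y,z)
    if arm.current_width()>.5: arm.move_straight([x,y,.23],vel=.25); print(x,y,z,arm.current_width(),arm.current_time())
E
```

```text
0.0382 [ 0.501  -0.3168  0.0382] [ 0.6  0.3 -0.1] 0.645 40.62
0.0377 [ 0.501  -0.3168  0.0381] [-1.9  1.1  5.3] 0.649 40.87
spacer (array([ 0.50073803, -0.31588693, -0.10751554]), np.float64(0.023042922680520328))
lens [0.43757651 0.34431184 0.01966131] 0.017858433952714914 2574
0.0 0.4; -0.001 0.6; -0.002 -0.2; -0.003 0.5; -0.004 0.7; 
grip -0.004 -0.0036152216628472338 0.6375110070600825 31.58985435962677 [-1.5 -0.9  6.1] 48.275
0.4375765100631498 0.3443118444412965 -0.004 0.6357555263019765 49.3583
```

The spacer touched down at exactly the expected height, so the housing is fully seated too. Now the lens.

```bash
python3 - <<'E'
from place import *
arm.move_ptp([NX,NY,.23],quat(NW+np.pi/2))
arm.move_straight([NX,NY,.1],vel=.25)
c=arm.read_camera("wrist")
for d in arm.cut_out("wrist","lens")[:1]: print(d["confidence"],d["pixel"],fit("lens",[(c,d["mask"])],[NX,NY,0],.107))
for z in(.078,.068,.058,.053,.051,.0502,.0496): down(z)
E
```

```text
0.6 [280.8, 319.5] (array([ 0.50186756, -0.31631292,  0.02840025]), np.float64(0.015496402439643231))
0.078 [ 0.5011 -0.3169  0.0782] [ 0.3 -0.6 -0.5] 0.638 53.38
0.068 [ 0.501  -0.3168  0.0678] [-1.1  0.3 -0.1] 0.636 53.86
0.058 [ 0.501  -0.3168  0.0579] [ 0.1 -0.4 -1.3] 0.638 54.34
0.053 [ 0.5009 -0.3167  0.0528] [-0.2  0.1 -0.4] 0.637 54.66
0.051 [ 0.501  -0.3168  0.0509] [-0.6 -0.1 -1.3] 0.637 54.91
0.0502 [ 0.5011 -0.3169  0.0504] [-0.2  0.6  1.4] 0.642 55.16
0.0496 [ 0.5012 -0.3169  0.0504] [-1.4  0.8  7.4] 0.638 55.41
```

```bash
python3 - <<'E'
from place import *
arm.gripper_to(.85); arm.pause(.1)
arm.move_straight([NX,NY,.2],vel=.25)
arm.pause(.2); c=arm.read_camera("wrist"); cv2.imwrite("pics/n3.png",c["pixels"])
m=pick("wrist",c,"lens",[NX,NY],.06)
if m is not None: print("lens",fit("lens",[(c,m)],[NX,NY,0],.057))
t=arm.read_camera("top")["pixels"]; a=c["pixels"][:340,150:490]; cv2.imwrite("pics/final.png",cv2.hconcat([cv2.resize(a,(400,400)),t[130:330,170:370].repeat(2,0).repeat(2,1)]))
print(arm.current_time())
E
```

```text
lens (array([ 0.50141017, -0.31591044,  0.0102114 ]), np.float64(0.02070189620933871))
56.925
```

View pics/final.png

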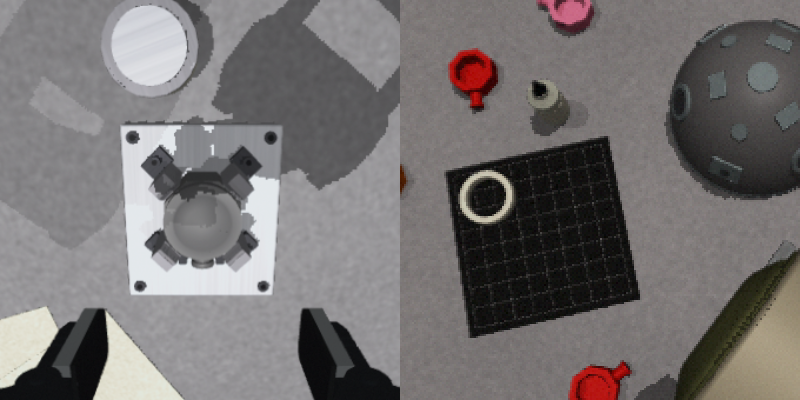

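The picture shows the lens dome up and centred between the posts at (220,203). The mat is empty except for the tape, and the bystanders are where they were.

```bash
python3 -c "
from workcell import arm
print(arm.hand_in())"
```

```text
the job is handed in; nothing more can be done
None
```

The housing, spacer and lens (dome up) are stacked in order and seated in the nest, and the job was handed in at about 57 s; my first grip on the spacer slipped and slid it 12 mm on the mat, but the shell and bystanders were left alone.

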